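# Take the spare marker out of the sliding-lid pencil box

## Task

Slide the lid of the wooden pencil box along its grooves until it is fully open and leave it open. Then lift the marker out of the box and lay it gently lengthwise in the blue tray, flat on its floor, not in the grey tray.

Things in the scene. Friction and masses are not known exactly. Their poses are not given: they have to be found in the camera images.
- lid (a joint): Travel of the pencil box's light wooden lid, m: 0 shut, 0.108 fully open at its end stop. It runs captive in grooves along lid_grip's +y (to the robot's left), needs about 3 N and stays where left. The box is fixed, medium-brown wood, 164 (x) x 230 (y) x 40 mm high; its +y half is a solid deck over which the lid slides, its -y half the well.
- lid_grip (a point): Centre of the dark pull bar on the lid, moving with it, 48 mm above the desk; x, y along the box, z up. The bar is 10 mm thick along y (the sliding direction), 60 mm long along x, its top 12 mm above this point; the lid's flat face lies 12 mm below it. With the lid shut the well's middle lies 25 mm from here in -y.
- marker_center (a point): Centre (half-way up, mid-length) of the white board marker with black cap lying in the box under the lid: 138 mm long along its y, 18 mm wide and high, about 30 g. It lies across the box (along its x) near the middle of the well, which is 148 mm along x, 104 along y, floor 6 mm and rims 30 to 40 mm above the desk. A like marker on the open desk is not wanted.
- blue_tray_in (a point): Centre of the inner floor of the blue open tray, which is fixed to the desk. Inside it measures 72 mm along its x and 172 mm along its y; walls 4 mm thick, rim 16 mm and floor 4 mm above the desk; z up. A grey tray of the same form stands nearby.

How it is judged:
On the way, in this order (a step that is already met when the one before it is completed fails the run):
1. the lid is slid open (at least 95 of 108 mm) (value of joint lid above 0.095 m), for 0.2 s.
2. the marker is lifted out of the box, its centre over 50 mm above the desk (height (world z) of marker_center above 0.05 m), for 0.1 s.
At the end, for the whole second after the job is handed in: The marker lies at rest on the floor of the blue tray, along it (within 23 degrees) and level (within 4 degrees), its centre within 31 mm across and 25 mm along of the tray's centre; the lid is still open (at least 90 mm) (x of marker_center in the frame of blue_tray_in between -0.031 and 0.031 m and y of marker_center in the frame of blue_tray_in between -0.025 and 0.025 m and z of marker_center in the frame of blue_tray_in between 0.003 and 0.015 m and angle between the y axis of marker_center and the y axis of blue_tray_in, either way round below 0.4 rad and angle between marker_center's own y axis and vertical between 1.5 and 1.64 rad and linear speed of marker_1 below 0.02 m/s and value of joint lid above 0.09 m); the robot touches nothing.
It fails at once if the marker is dropped: it moves faster than 0.9 m/s (a fall of about 40 mm) while out of the fingers (linear speed of marker_1 above 0.9 m/s and contact force between the fingers and marker_1 below 0.05 N).
It also fails if it takes over 58 s, if anything falls off the work surface, if the arm or the gripper's body presses on something with over 40 N, if the wrist force passes 120 N, or if a joint passes its speed limit or range.

## Robot

A 6-joint arm with a two-finger parallel gripper is mounted at the origin on the work surface; the furniture and walls round the work are solid. World frame = base frame: x ahead of the robot, y to its left, z up, the work surface at z = 0. Lengths are in m, angles in rad, forces in N, time in s.
With the tool pointing down it reaches from about 0.35 to 0.975 m from the base axis. Payload 4.9 kg.
Tool frame: the origin (TCP) lies at the very end of the fingers, on their centre line; the grasp point (between the pads) lies 19 mm behind it; z points along the fingers, y is the direction in which the jaws open and shut (so a half turn about z gives the same grasp; the last joint's range is limited). The gripper opens to 85 mm and grips with 20 to 120 N. Pads are 22 mm wide; open, the fingers measure 114 mm over their backs; the gripper's body (76 mm by 85 mm) begins 54 mm behind the grasp point. The pads swing forward as they close: fully open they stand 13 mm farther back than shut.
Start: joints at [-1.355, 0.053, 1.613, -0, 1.476, -0.119], TCP at [0.205, -0.59, 0.231] pointing down, gripper open.
Joint ranges: [-3.01, 3.01], [-1.01, 2.22], [0.06, 2.58], [-1.02, 4.17], [0.09, 2.62], [-3.14, 3.14]. Speed limits (rad/s): [2.57, 2.57, 3.14, 3.14, 3.14, 3.14].

## Interface

Orientations are given as a rotation vector (axis times angle).
In Python, from station import ctrl gives the robot as it stands.
- The arm moves only by the tool apply_moves, never from a script. Its argument "deltas" is a list of rows, each a list of 5 numbers: the shift along the tool's x, y, z in m, then the turn about the tool's z in rad, then the gripper's target within -1 to 1 (fully open at 1, half-way at 0, shut at -1). A call has exactly 8 rows; each row shifts and turns the pose as measured when the row begins, along the tool's axes as they then stand; what a row does not reach is not made up. A row lasts 1/8 s, in which the tool goes at most 62.5 mm and 10.7 degrees, less where a joint would pass 70% of its speed; a pose out of reach is approached as far as the arm can. A call with a gripper value outside its range is refused whole. The fingers move at their own pace and stop on an object; "grip_force" is the grip in N (left out, the last holds). Time passes only in rows, so rows that do not move let the fingers close, or fill a call up. It gives the time, the measured TCP pose, the force and the opening at its end, in the units of the state.
- ctrl.get_obs(): the state, without advancing time (a new reading comes with each control period).
- ctrl.get_image(name): name is "side" or "top" or "wrist"; returns a dict with "img" (384x512x3 uint8, red, green, blue), "range_z" (384x512 float32, m along the optical axis (not along the pixel's ray), 0 where there is no reading), "mtx" (3x3 intrinsics, pixels), "eye" and "attitude" of the camera in the world; the wrist camera has in their place "mount" (4x4, takes a point from camera to tool coordinates, whose origin is the TCP and whose axes are the flange's). Camera axes: x right, y down, z forward; pixel columns grow to the right and rows downward; lengths in m; the calibration is good to about 2 mm. A picture is of the moment at which its call begins: read the wrist's pose just before it.
- ctrl.finish_job(): hands the job in, once; it reports no verdict.
Trained networks look in a picture, given as the dict that the camera call returned (one of the last four; its "shot" number tells which), for a name from the list of things; names that differ only in an ending like _2 or _b are one class to them, and where a whole thing is asked for, a point or a joint stands for the part that bears it (a point fixed in the world has none). Each returns a list of dicts, best first, with "confidence" (0 to 1); they miss things now and then, are a little off and sometimes report something else, mostly with a low value. They report only what shows in the picture. A call takes as long as a camera call.
- ctrl.search_frame(picture, target): "extent" ([left, top, width, height] in pixels, round what is visible of it).
- ctrl.spot_point(picture, target): "uv" ([column, row] in pixels: a listed point, or the origin of a listed thing).
The state is a dict: "t": time; "q": joint angles; "dq": joint speeds; "effort": joint torques, N m; "tool_pos": TCP position; "tool_rot": TCP orientation; "contact_force": force on the tool from outside, world axes, zero at the start; "wrist_torque": the same for the moment, N m; "opening": finger opening in m.
Only numpy, scipy, OpenCV 4.12 (cv2) and the standard library are available. Lean on these libraries where they do the work, as an engineer would, in place of code of your own. Each camera call takes 0.05 s, during which the arm holds its last target.

## Working session

There is one attempt and no reset: what is moved stays moved. The work goes in short steps, Python scripts to look and compute and a tool call to move; the robot and the scene stay as the last step left them, time stands still between calls to the robot, and variables do not carry over. Pictures are saved under pics/ and viewed, and the job is handed in when it is done.

Besides the shell and the picture viewer there is one more tool, called after ">>>" in YAML: its name, and indented under it one key for each argument. apply_moves: Moves the arm, as the interface text tells. Its arguments: {"type":"object","properties":{"deltas":{"type":"array"},"grip_force":{"type":"number"}},"required":["deltas"]}

```bash
mkdir -p pics
cat > h.py <<'E'
import numpy as np,cv2
from scipy.spatial.transform import Rotation as R
from station import ctrl
def cam(p,obs=None):
    K=np.array(p["mtx"])
    if "mount" in p:
        M=np.array(p["mount"]);T=np.eye(4);T[:3,:3]=R.from_rotvec(obs["tool_rot"]).as_matrix();T[:3,3]=obs["tool_pos"];T=T@M
        return K,T
    T=np.eye(4);a=np.array(p["attitude"],float)
    T[:3,:3]=a if a.shape==(3,3) else R.from_rotvec(a).as_matrix()
    T[:3,3]=p["eye"];return K,T
def ray(p,uv,z,obs=None):
    K,T=cam(p,obs);d=T[:3,:3]@np.linalg.inv(K)@np.array([uv[0],uv[1],1.]);o=T[:3,3];return o+d*(z-o[2])/d[2]
def depth(p,uv,obs=None):
    K,T=cam(p,obs);u,v=int(round(uv[0])),int(round(uv[1]));w=p["range_z"][max(v-1,0):v+2,max(u-1,0):u+2];w=w[w>0]
    if len(w)==0:return None
    d=np.median(w);return T[:3,:3]@(np.linalg.inv(K)@np.array([uv[0],uv[1],1.])*d)+T[:3,3]
def save(p,n,s=1.5): cv2.imwrite(f"pics/{n}.png",cv2.resize(p["img"][:,:,::-1],None,fx=s,fy=s))
E
python3 - <<'E'
from h import *
np.set_printoptions(precision=4,suppress=True)
o=ctrl.get_obs();print(o)
for n in("top","side"):
    p=ctrl.get_image(n);save(p,n+"0")
    print(n,{k:v for k,v in p.items() if k not in("img","range_z")})
    for t,z in(("lid_grip",.048),("marker_center",.015),("blue_tray_in",.004)):
        for d in ctrl.spot_point(p,t)[:3]: print(t,d,ray(p,d["uv"],z),depth(p,d["uv"]))
E
```

```text
{'t': 0.0, 'q': array([-1.355 ,  0.0534,  1.6143, -0.    ,  1.476 , -0.119 ]), 'dq': array([-0.0003, -0.    ,  0.0003,  0.0017,  0.0016,  0.0004]), 'effort': array([ -0.0024, -39.3681, -37.0175,  -0.0004,   0.007 ,   0.    ]), 'tool_pos': array([ 0.2052, -0.5897,  0.2301]), 'tool_rot': array([-3.0957, -0.5231,  0.0002]), 'contact_force': array([0.5632, 0.0646, 0.1235]), 'wrist_torque': array([ 0.0343, -0.0524,  0.0185]), 'opening': 0.08555730477611859}
top {'mtx': array([[374.1276,   0.    , 260.1921],
       [  0.    , 374.1276, 188.6686],
       [  0.    ,   0.    ,   1.    ]]), 'eye': array([0.3415, 0.014 , 0.9815]), 'attitude': array([-2.173 ,  2.2123, -0.1291]), 'shot': 1}
lid_grip {'uv': [148.7, 203.6], 'confidence': 0.61} [0.3889 0.2599 0.048 ] [0.389  0.2602 0.0467]
blue_tray_in {'uv': [372.0, 190.8], 'confidence': 0.76} [ 0.4146 -0.3142  0.004 ] [ 0.4145 -0.3137  0.0054]
side {'mtx': array([[460.259 ,   0.    , 259.1299],
       [  0.    , 460.259 , 182.6789],
       [  0.    ,   0.    ,   1.    ]]), 'eye': array([0.3423, 0.6949, 0.7172]), 'attitude': array([-0.1653,  2.8421, -1.2222]), 'shot': 2}
lid_grip {'uv': [264.2, 294.6], 'confidence': 0.65} [0.382  0.2642 0.048 ] [0.3814 0.2708 0.0581]
blue_tray_in {'uv': [273.7, 116.9], 'confidence': 0.67} [ 0.418  -0.3092  0.004 ] [ 0.418  -0.3101  0.0034]
```

View pics/top0.png

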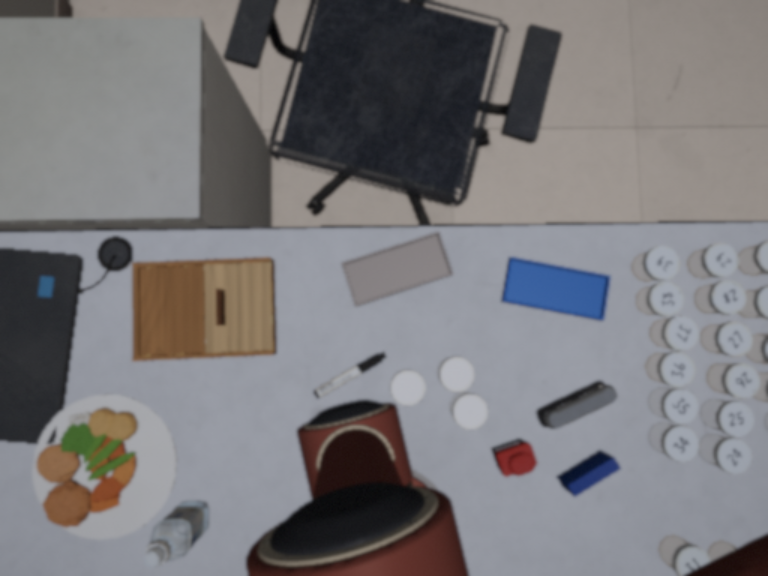

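View pics/side0.png

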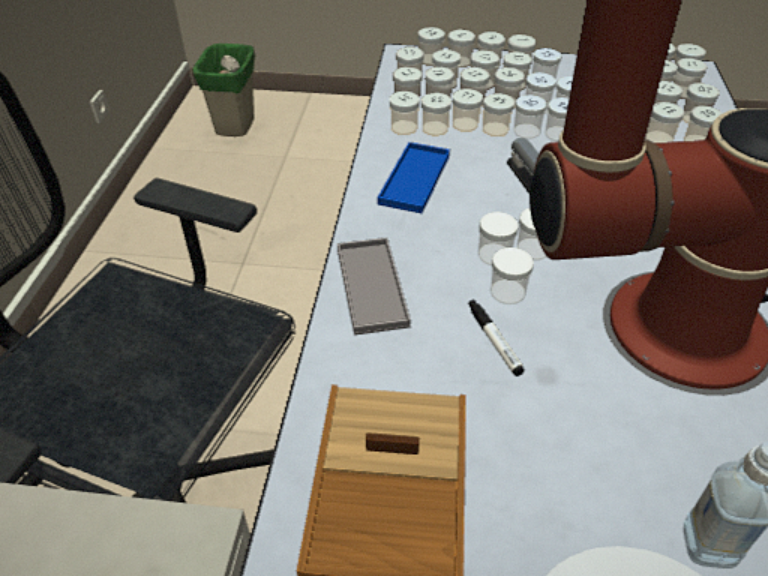

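The top view shows the box at about (133–275, 258–360) with the bar at (221,307), the blue tray at (555,288) and the grey tray at (397,268). The side view agrees with this. Next I measure the yaws.

Run:
```python
from h import *
np.set_printoptions(precision=4,suppress=True)
p=ctrl.get_image("top");img=p["img"]
hsv=cv2.cvtColor(img,cv2.COLOR_RGB2HSV)
def rect(mask,z,box):
    m=np.zeros_like(mask);l,t,r,b=box;m[t:b,l:r]=mask[t:b,l:r]
    m=cv2.morphologyEx(m,cv2.MORPH_OPEN,np.ones((3,3)))
    c=max(cv2.findContours(m,0,1)[0],key=cv2.contourArea)[:,0]
    w=np.array([ray(p,q,z)[:2] for q in c],np.float32)
    rc=cv2.minAreaRect(w);print(rc,"\n",cv2.boxPoints(rc))
bl=cv2.inRange(hsv,(105,120,60),(125,255,255));rect(bl,.016,(320,160,420,225))
wd=cv2.inRange(hsv,(5,60,40),(30,255,255));rect(wd,.04,(80,165,195,250))
dk=cv2.inRange(hsv,(0,0,0),(30,255,100));rect(dk,.06,(138,185,158,222))
print(hsv[195:216:3,140:156,2])
```

```text
((0.4104998707771301, -0.3057754635810852), (0.17632199823856354, 0.07631069421768188), 78.39750671386719) 
 [[ 0.3554 -0.3845]
 [ 0.4301 -0.3998]
 [ 0.4656 -0.2271]
 [ 0.3909 -0.2117]]
((0.38595616817474365, 0.29427844285964966), (0.16008441150188446, 0.22967633605003357), 1.3673269748687744) 
 [[0.3032 0.4072]
 [0.3087 0.1776]
 [0.4687 0.1814]
 [0.4632 0.411 ]]
((0.38625863194465637, 0.26082175970077515), (0.056347399950027466, 0.009698447771370411), 0.39592406153678894) 
 [[0.3581 0.2655]
 [0.3581 0.2558]
 [0.4145 0.2562]
 [0.4144 0.2659]]
[[139 141 142 130 103  77  65  59  61  89 120 135 139 139 141 143]
 [139 141 141 128 101  76  65  58  54  80 113 133 138 139 141 143]
 [139 140 141 128 102  75  64  55  53  80 113 133 138 138 140 143]
 [138 140 140 128 101  76  63  55  54  79 113 134 138 138 140 143]
 [137 140 140 129 103  78  65  56  52  79 114 134 138 137 140 142]
 [137 139 139 129 104  79  65  55  51  73 110 132 137 138 140 143]
 [136 139 140 131 108  82  67  57  50  71 107 132 137 138 139 142]]
```

```bash
cat >> h.py <<'E'
def pl(target,yaw,n,obs=None,pos=None,y0=None):
    o=ctrl.get_obs();X=R.from_rotvec(o["tool_rot"]).as_matrix()
    p=np.array(o["tool_pos"]);y=np.arctan2(X[1,0],X[0,0]);dy=yaw-y
    print("t",round(o["t"],2),"pos",p.round(4),"yaw",round(y,4),"tilt",round(float(np.degrees(np.arccos(-X[2,2]))),2),"open",round(o["opening"],4),"F",np.round(o["contact_force"],1))
    d=(np.array(target)-p)/n
    for k in range(n):
        a=y+dy*k/n
        print([round(float(v),4) for v in (d[0]*np.cos(a)+d[1]*np.sin(a), d[0]*np.sin(a)-d[1]*np.cos(a), -d[2], -dy/n)])
E
python3 -c "
from h import *
pl([.36,-.32,.25],.024,8)"
```

```text
t 0.45 pos [ 0.2054 -0.5902  0.2312] yaw 0.3348 tilt 0.01 open 0.0854 F [-0.1 -0.6  0.5]
[0.0294, -0.0256, -0.0023, 0.0388]
[0.0283, -0.0267, -0.0023, 0.0388]
[0.0273, -0.0278, -0.0023, 0.0388]
[0.0262, -0.0288, -0.0023, 0.0388]
[0.025, -0.0298, -0.0023, 0.0388]
[0.0239, -0.0307, -0.0023, 0.0388]
[0.0227, -0.0316, -0.0023, 0.0388]
[0.0214, -0.0325, -0.0023, 0.0388]
```

>>> apply_moves:
  deltas:
    - [0.029, -0.026, -0.002, 0.039, 0]
    - [0.028, -0.027, -0.002, 0.039, 0]
    - [0.027, -0.028, -0.002, 0.039, 0]
    - [0.026, -0.029, -0.002, 0.039, 0]
    - [0.025, -0.03, -0.002, 0.039, 0]
    - [0.024, -0.031, -0.002, 0.039, 0]
    - [0.023, -0.032, -0.002, 0.039, 0]
    - [0.021, -0.033, -0.002, 0.039, 0]
  grip_force: 30

```text
t: 1.45
tool_pos: [0.3631, -0.3127, 0.2482]
tool_rot: [3.14, 0.011, 0.003]
contact_force: [-0.1, -0.0, -0.3]
opening: 0.0427
```

Run:
```python
from h import *
np.set_printoptions(precision=4,suppress=True)
o=ctrl.get_obs();p=ctrl.get_image("wrist");save(p,"w1")
print(p["mount"])
for d in ctrl.spot_point(p,"blue_tray_in")[:3]: print(d,ray(p,d["uv"],.004,o),depth(p,d["uv"],o))
hsv=cv2.cvtColor(p["img"],cv2.COLOR_RGB2HSV)
bl=cv2.inRange(hsv,(105,120,40),(125,255,255))
c=max(cv2.findContours(bl,0,1)[0],key=cv2.contourArea)[:,0]
print(cv2.boundingRect(c))
rc=cv2.minAreaRect(np.array([ray(p,q,.016,o)[:2] for q in c],np.float32));print(rc,cv2.boxPoints(rc))
pl([.386,.261,.25],.024,16)
```

```text
[[ 0.0006 -0.9448 -0.3278  0.0852]
 [ 1.      0.0007 -0.      0.0003]
 [ 0.0003 -0.3278  0.9448 -0.1429]
 [ 0.      0.      0.      1.    ]]
{'uv': [245.0, 115.2], 'confidence': 0.92} [ 0.4108 -0.3071  0.004 ] [ 0.4109 -0.3072  0.0046]
(166, 64, 162, 99)
((0.4115629494190216, -0.3073822855949402), (0.1784488707780838, 0.07879754155874252), 78.31420135498047) [[ 0.3549 -0.3868]
 [ 0.4321 -0.4027]
 [ 0.4682 -0.228 ]
 [ 0.3911 -0.212 ]]
t 1.55 pos [ 0.364  -0.3115  0.2485] yaw 0.0123 tilt 0.17 open 0.0425 F [-0.7 -0.9 -0.2]
[0.0018, -0.0358, -0.0001, -0.0007]
[0.0018, -0.0358, -0.0001, -0.0007]
[0.0019, -0.0358, -0.0001, -0.0007]
[0.0019, -0.0358, -0.0001, -0.0007]
[0.0019, -0.0358, -0.0001, -0.0007]
[0.0019, -0.0358, -0.0001, -0.0007]
[0.002, -0.0358, -0.0001, -0.0007]
[0.002, -0.0358, -0.0001, -0.0007]
[0.002, -0.0358, -0.0001, -0.0007]
[0.0021, -0.0358, -0.0001, -0.0007]
[0.0021, -0.0358, -0.0001, -0.0007]
[0.0021, -0.0357, -0.0001, -0.0007]
[0.0021, -0.0357, -0.0001, -0.0007]
[0.0022, -0.0357, -0.0001, -0.0007]
[0.0022, -0.0357, -0.0001, -0.0007]
[0.0022, -0.0357, -0.0001, -0.0007]
```

View pics/w1.png

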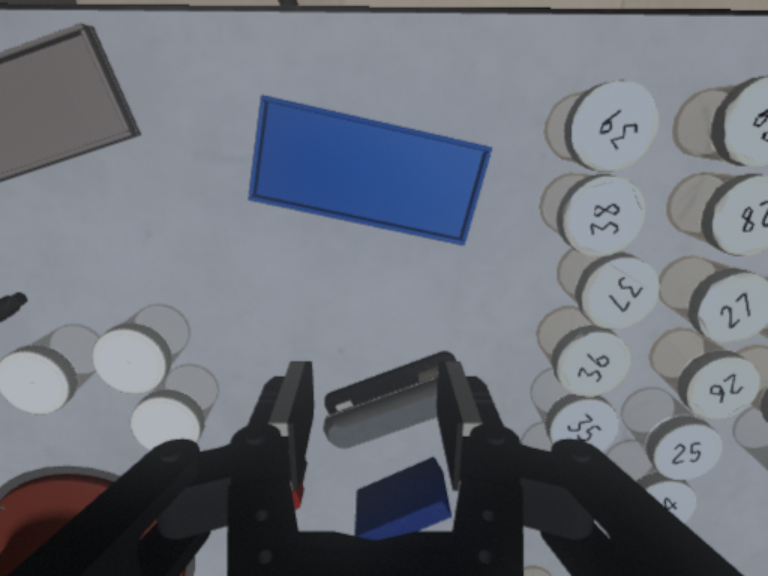

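The wrist view shows the blue tray at (370,170) in the picture. Its centre is about (0.411, -0.307), and its long axis points at 78.3° in world yaw. Next I move to the box.

>>> apply_moves:
  deltas:
    - [0.004, -0.04, 0, 0, 0]
    - [0.004, -0.04, 0, 0, 0]
    - [0.004, -0.04, 0, 0, 0]
    - [0.004, -0.04, 0, 0, 0]
    - [0.002, -0.04, 0, 0, 0]
    - [0.002, -0.04, 0, 0, 0]
    - [0.002, -0.04, 0, 0, 0]
    - [0.0, -0.04, 0, 0, 0]

```text
t: 2.55
tool_pos: [0.3825, 0.0116, 0.2488]
tool_rot: [3.136, 0.009, 0.01]
contact_force: [0.4, -0.2, 0.5]
opening: 0.0427
```

>>> apply_moves:
  deltas:
    - [0.0, -0.03, 0, 0, 0]
    - [0.0, -0.03, 0, 0, 0]
    - [0.0, -0.03, 0, 0, 0]
    - [0.0, -0.03, 0, 0, 0]
    - [0.0, -0.03, 0, 0, 0]
    - [0.0, -0.03, 0, 0, 0]
    - [0.0, -0.02, 0, 0, 0]
    - [0.0, 0, 0, 0, 0]

```text
t: 3.55
tool_pos: [0.3832, 0.2159, 0.2485]
tool_rot: [3.133, 0.012, 0.017]
contact_force: [-0.4, 0.8, -0.5]
opening: 0.0428
```

Run:
```python
from h import *
np.set_printoptions(precision=4,suppress=True)
o=ctrl.get_obs();p=ctrl.get_image("wrist");save(p,"w2")
for d in ctrl.spot_point(p,"lid_grip")[:3]: print(d,ray(p,d["uv"],.048,o),depth(p,d["uv"],o))
pl([.386,.261,.1],.024,8)
```

```text
t 3.65 pos [0.3833 0.215  0.2486] yaw 0.0059 tilt 0.81 open 0.0432 F [-0.2  0.2  0.8]
[0.0004, -0.0057, 0.0186, -0.0023]
[0.0004, -0.0057, 0.0186, -0.0023]
[0.0004, -0.0057, 0.0186, -0.0023]
[0.0004, -0.0057, 0.0186, -0.0023]
[0.0004, -0.0057, 0.0186, -0.0023]
[0.0004, -0.0057, 0.0186, -0.0023]
[0.0005, -0.0057, 0.0186, -0.0023]
[0.0005, -0.0057, 0.0186, -0.0023]
```

View pics/w2.png

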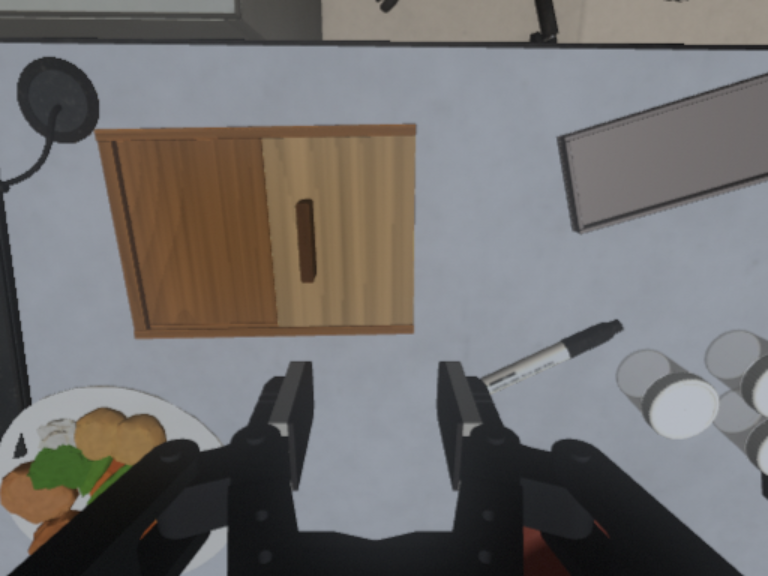

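The wrist view shows the lid shut with the bar at (306,240). The network missed it here, so I check it by hand with the depth reading.

Run:
```python
from h import *
np.set_printoptions(precision=4,suppress=True)
o=ctrl.get_obs();p=ctrl.get_image("wrist")
K,T=cam(p,o)
ys,xs=np.mgrid[120:200,180:235]
P=(np.linalg.inv(K)@np.stack([xs.ravel(),ys.ravel(),np.ones(xs.size)]))*p["range_z"][ys,xs].ravel()
W=(T[:3,:3]@P).T+T[:3,3]
m=(W[:,2]>.054)&(W[:,2]<.068);print(m.sum(),W[m].mean(0),np.percentile(W[m],[2,98],axis=0), np.median(W[:,2]))
print(cv2.minAreaRect(W[m][:,:2].astype(np.float32)))
```

```text
520 [0.3885 0.2653 0.0599] [[0.3594 0.2605 0.0556]
 [0.4162 0.2705 0.0616]] 0.03651902785077138
((0.3873128294944763, 0.26565149426460266), (0.05916917324066162, 0.01017193216830492), 1.473057746887207)
```

>>> apply_moves:
  deltas:
    - [0.001, -0.013, 0.02, -0.005, 0]
    - [0.001, -0.013, 0.02, -0.005, 0]
    - [0.001, -0.013, 0.02, -0.005, 0]
    - [0.001, -0.012, 0.02, -0.003, 0]
    - [0, 0, 0.02, 0, 0]
    - [0, 0, 0.02, 0, 0]
    - [0, 0, 0.015, 0, 0]
    - [0, 0, 0, 0, 0]

```text
t: 4.7
tool_pos: [0.3925, 0.2589, 0.1112]
tool_rot: [3.132, 0.02, 0.026]
contact_force: [0.2, 0.3, -0.0]
opening: 0.0428
```

Run:
```python
from h import *
pl([.387,.2655,.045],.024,4)
p=ctrl.get_image("wrist");save(p,"w3")
```

```text
t 4.7 pos [0.3925 0.2589 0.1112] yaw 0.0127 tilt 1.1 open 0.0428 F [ 0.2  0.3 -0. ]
[-0.0014, -0.0017, 0.0165, -0.0028]
[-0.0014, -0.0017, 0.0165, -0.0028]
[-0.0014, -0.0017, 0.0165, -0.0028]
[-0.0013, -0.0017, 0.0165, -0.0028]
```

View pics/w3.png

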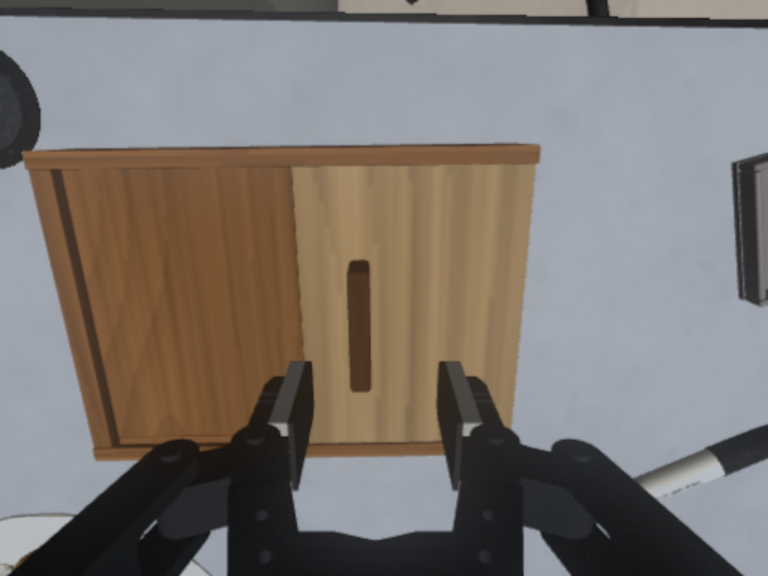

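>>> apply_moves:
  deltas:
    - [-0.0018, -0.002, 0.017, -0.003, 0]
    - [-0.0018, -0.002, 0.017, -0.003, 0]
    - [-0.0018, -0.002, 0.017, -0.003, 0]
    - [-0.0018, -0.001, 0.014, -0.003, 0]
    - [0, 0, 0.001, 0, -1]
    - [0, 0, 0, 0, -1]
    - [0, 0, 0, 0, -1]
    - [0, 0, 0, 0, -1]

```text
t: 5.75
tool_pos: [0.3873, 0.2663, 0.0426]
tool_rot: [3.133, 0.04, 0.031]
contact_force: [0.2, 0.4, -3.4]
opening: 0.0087
```

Run:
```python
from h import *
pl([.384,.2655+.112,.045],.024,12)
p=ctrl.get_image("wrist");save(p,"w4")
```

```text
t 5.75 pos [0.3873 0.2663 0.0426] yaw 0.0256 tilt 1.23 open 0.0087 F [ 0.2  0.4 -3.4]
[-0.0, -0.0093, -0.0002, 0.0001]
[-0.0, -0.0093, -0.0002, 0.0001]
[-0.0, -0.0093, -0.0002, 0.0001]
[-0.0, -0.0093, -0.0002, 0.0001]
[-0.0, -0.0093, -0.0002, 0.0001]
[-0.0, -0.0093, -0.0002, 0.0001]
[-0.0, -0.0093, -0.0002, 0.0001]
[-0.0, -0.0093, -0.0002, 0.0001]
[-0.0, -0.0093, -0.0002, 0.0001]
[-0.0, -0.0093, -0.0002, 0.0001]
[-0.0, -0.0093, -0.0002, 0.0001]
[-0.0, -0.0093, -0.0002, 0.0001]
```

View pics/w4.png

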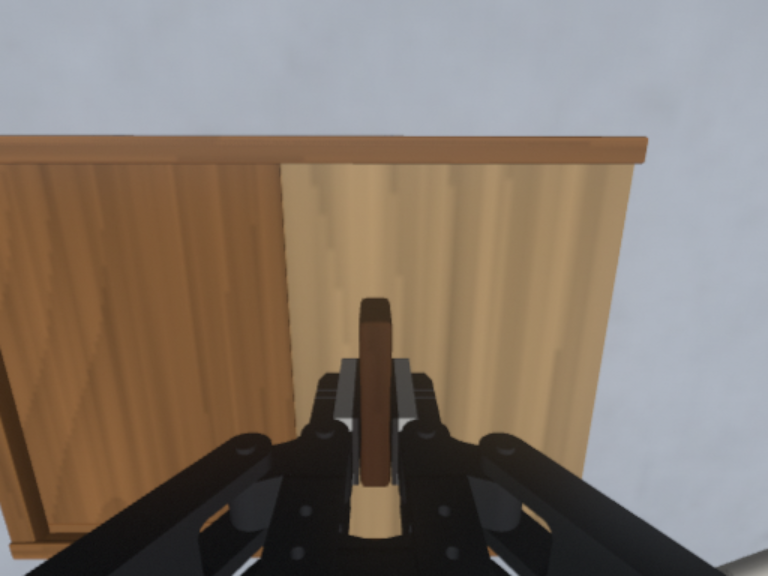

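The bar at (375,390) is gripped between the pads, so I slide the lid.

>>> apply_moves:
  deltas:
    - [0, -0.009, 0, 0, -1]
    - [0, -0.009, 0, 0, -1]
    - [0, -0.009, 0, 0, -1]
    - [0, -0.009, 0, 0, -1]
    - [0, -0.009, 0, 0, -1]
    - [0, -0.009, 0, 0, -1]
    - [0, -0.009, 0, 0, -1]
    - [0, -0.009, 0, 0, -1]

```text
t: 6.8
tool_pos: [0.3855, 0.3424, 0.0426]
tool_rot: [3.131, 0.04, 0.031]
contact_force: [-1.2, -3.7, 0.7]
opening: 0.0093
```

Run:
```python
from h import *
pl([.384,.2655+.110,.043],.024,5)
```

```text
t 6.8 pos [0.3855 0.3424 0.0426] yaw 0.0258 tilt 1.29 open 0.0093 F [-1.2 -3.7  0.7]
[-0.0001, -0.0066, -0.0001, 0.0004]
[-0.0001, -0.0066, -0.0001, 0.0004]
[-0.0001, -0.0066, -0.0001, 0.0004]
[-0.0001, -0.0066, -0.0001, 0.0004]
[-0.0001, -0.0066, -0.0001, 0.0004]
```

>>> apply_moves:
  deltas:
    - [0, -0.007, 0, 0, -1]
    - [0, -0.007, 0, 0, -1]
    - [0, -0.006, 0, 0, -1]
    - [0, -0.005, 0, 0, -1]
    - [0, -0.004, 0, 0, -1]
    - [0, -0.003, 0, 0, -1]
    - [0, -0.002, 0, 0, -1]
    - [0, 0, 0, 0, -1]

```text
t: 7.8
tool_pos: [0.3847, 0.3733, 0.0426]
tool_rot: [3.115, 0.042, 0.027]
contact_force: [-2.3, -1.6, 1.7]
opening: 0.0092
```

Run:
```python
from h import *
pl([.384,.2655+.110,.043],.024,1)
```

```text
t 7.8 pos [0.3847 0.3733 0.0426] yaw 0.027 tilt 1.78 open 0.0092 F [-2.3 -1.6  1.7]
[-0.0007, -0.0022, -0.0004, 0.003]
```

The lid has travelled about 107 mm. I release it, go up, and move back over the well.

>>> apply_moves:
  deltas:
    - [0, 0, 0, 0, 0]
    - [0, 0, 0, 0, 0]
    - [0, 0, 0, 0, 0]
    - [0, 0, -0.02, 0, 0]
    - [0, 0, -0.03, 0, 0]
    - [0, 0.02, -0.03, 0, 0]
    - [0, 0.04, -0.04, 0, 0]
    - [0, 0.04, -0.03, 0, 0]

```text
t: 8.8
tool_pos: [0.3846, 0.2781, 0.2034]
tool_rot: [3.119, 0.05, 0.033]
contact_force: [0.3, 0.2, 0.2]
opening: 0.0426
```

Run:
```python
from h import *
np.set_printoptions(precision=4,suppress=True)
pl([.384,.24,.2],.024,4)
o=ctrl.get_obs();p=ctrl.get_image("wrist");save(p,"w5")
print(ctrl.search_frame(p,"marker_center"))
for t,z in(("marker_center",.015),("lid_grip",.048)):
  for d in ctrl.spot_point(p,t)[:3]: print(t,d,ray(p,d["uv"],z,o),depth(p,d["uv"],o))
```

```text
t 8.8 pos [0.3846 0.2781 0.2034] yaw 0.0323 tilt 1.72 open 0.0426 F [0.3 0.2 0.2]
[-0.0005, 0.0095, 0.0009, 0.0021]
[-0.0004, 0.0095, 0.0009, 0.0021]
[-0.0004, 0.0095, 0.0009, 0.0021]
[-0.0004, 0.0095, 0.0009, 0.0021]
[{'extent': [273.4, 100.2, 19.6, 124.0], 'confidence': 0.88}]
lid_grip {'uv': [149.4, 171.9], 'confidence': 0.56} [0.3862 0.3736 0.048 ] [0.3893 0.3701 0.0597]
```

View pics/w5.png

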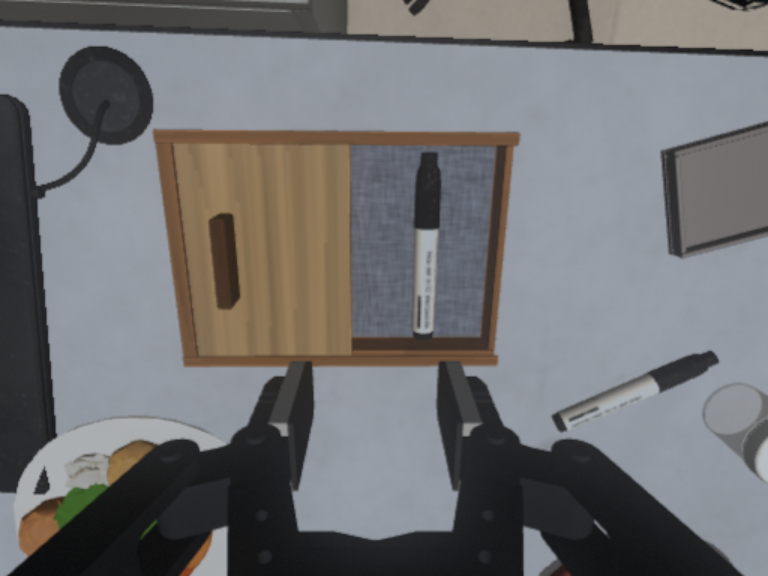

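The lid is fully open. The marker lies along x, from (428,152) to (423,338).

Run:
```python
from h import *
np.set_printoptions(precision=4,suppress=True)
o=ctrl.get_obs();p=ctrl.get_image("wrist")
for uv in((428,152),(428,190),(426,245),(424,338),(424,325),(390,250)):
    q=(uv[0]/1.5,uv[1]/1.5); print(uv,ray(p,q,.022,o),depth(p,q,o))
K,T=cam(p,o)
ys,xs=np.mgrid[98:228,262:305]
P=(np.linalg.inv(K)@np.stack([xs.ravel(),ys.ravel(),np.ones(xs.size)]))*p["range_z"][ys,xs].ravel()
W=(T[:3,:3]@P).T+T[:3,3]
m=(W[:,2]>.013)&(W[:,2]<.028)&(np.abs(W[:,1]-.235)<.02);print(m.sum(),W[m].mean(0),np.percentile(W[m],[1,50,99],axis=0))
rc=cv2.minAreaRect(W[m][:,:2].astype(np.float32));print(rc)
```

```text
(428, 152) [0.4565 0.2409 0.022 ] [0.456  0.2391 0.008 ]
(428, 190) [0.4314 0.2393 0.022 ] [0.4317 0.2396 0.0241]
(426, 245) [0.3929 0.2382 0.022 ] [0.3934 0.2385 0.0242]
(424, 338) [0.3207 0.2351 0.022 ] [0.3213 0.2353 0.0233]
(424, 325) [0.3314 0.2358 0.022 ] [0.3322 0.236  0.0239]
(390, 250) [0.3886 0.2637 0.022 ] [0.3848 0.2627 0.0063]
1918 [0.391  0.2381 0.0222] [[0.321  0.2285 0.0161]
 [0.3935 0.2384 0.0227]
 [0.4547 0.2469 0.0255]]
((0.38709625601768494, 0.23741766810417175), (0.13757674396038055, 0.01780814491212368), 1.6663143634796143)
```

>>> apply_moves:
  deltas:
    - [0.0, 0.013, 0.01, 0, 0]
    - [0.001, 0.013, 0.015, 0, 0]
    - [0.001, 0.013, 0.02, 0, 0]
    - [0, 0, 0.025, 0, 0]
    - [0, 0, 0.025, 0, 0]
    - [0, 0, 0.02, 0, 0]
    - [0, 0, 0.01, 0, 0]
    - [0, 0, 0, 0, 0]

```text
t: 10.05
tool_pos: [0.3822, 0.2294, 0.0579]
tool_rot: [3.111, 0.049, -0.001]
contact_force: [0.3, 0.2, 0.2]
opening: 0.0427
```

Run:
```python
from h import *
np.set_printoptions(precision=4,suppress=True)
o=ctrl.get_obs();M=R.from_rotvec(o["tool_rot"]).as_matrix();print(M)
t=np.array([.387,.2378,.010]);print("tool delta",M.T@(t-o["tool_pos"]))
pl(t,.03,4)
p=ctrl.get_image("wrist");save(p,"w6")
```

```text
[[ 0.9995  0.0315  0.0001]
 [ 0.0315 -0.999  -0.0303]
 [-0.0008  0.0303 -0.9995]]
tool delta [ 0.0051 -0.0096  0.0476]
t 10.05 pos [0.3822 0.2294 0.0579] yaw 0.0315 tilt 1.74 open 0.0427 F [0.3 0.2 0.2]
[0.0013, -0.0021, 0.012, 0.0004]
[0.0013, -0.0021, 0.012, 0.0004]
[0.0013, -0.0021, 0.012, 0.0004]
[0.0013, -0.0021, 0.012, 0.0004]
```

View pics/w6.png

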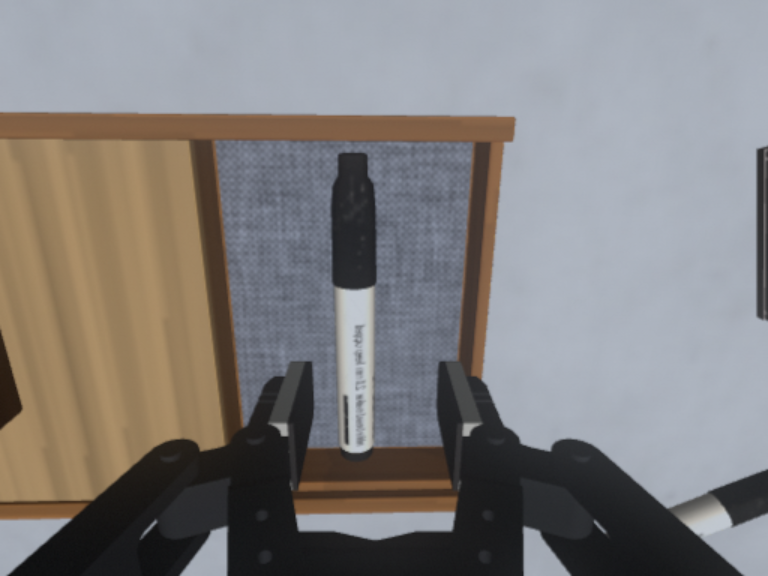

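The marker at (355,370) lies between the fingers and about 9 mm off centre. I correct for that while descending.

>>> apply_moves:
  deltas:
    - [0.002, -0.005, 0, 0, 0]
    - [0.002, -0.004, 0.004, 0, 0]
    - [0.001, 0, 0.01, 0, 0]
    - [0, 0, 0.012, 0, 0]
    - [0, 0, 0.011, 0, 0]
    - [0, 0, 0.006, 0, 0]
    - [0, 0, 0.002, 0, 0]
    - [0, 0, 0, 0, 0]

```text
t: 11.1
tool_pos: [0.3891, 0.2387, 0.0117]
tool_rot: [3.112, 0.05, 0.006]
contact_force: [-0.1, 0.1, 1.0]
opening: 0.0425
```

Run:
```python
from h import *
pl([.387,.2378,.010],.03,1)
p=ctrl.get_image("wrist");save(p,"w7")
```

```text
t 11.1 pos [0.3891 0.2387 0.0117] yaw 0.0321 tilt 1.66 open 0.0425 F [-0.1  0.1  1. ]
[-0.0021, 0.0009, 0.0017, 0.0021]
```

View pics/w7.png

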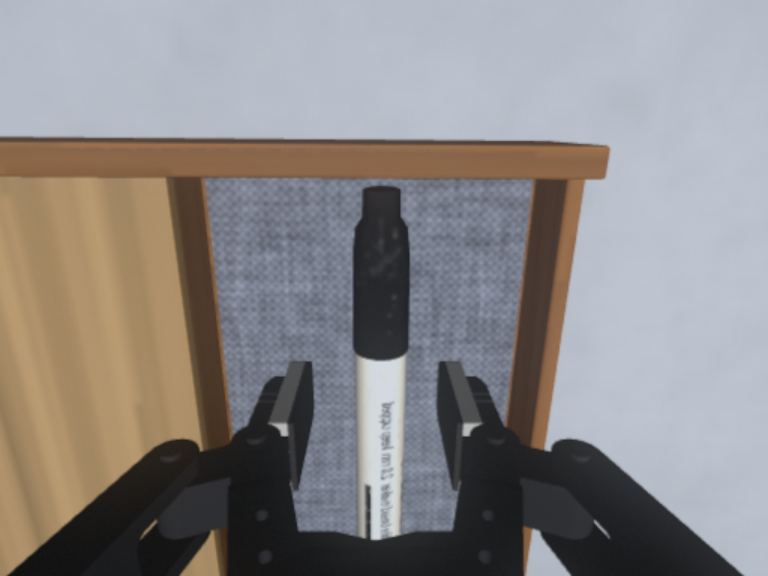

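The marker is centred between the fingers at (381,430), so I close and lift a little.

>>> apply_moves:
  deltas:
    - [-0.001, 0, 0.001, 0, -1]
    - [0, 0, 0, 0, -1]
    - [0, 0, 0, 0, -1]
    - [0, 0, 0, 0, -1]
    - [0, 0, -0.01, 0, -1]
    - [0, 0, -0.015, 0, -1]
    - [0, 0, -0.015, 0, -1]
    - [0, 0, 0, 0, -1]
  grip_force: 40

```text
t: 12.15
tool_pos: [0.3896, 0.2407, 0.056]
tool_rot: [3.114, 0.05, 0.013]
contact_force: [0.4, -0.8, 0.2]
opening: 0.0173
```

Run:
```python
from h import *
pl([.387,.2378,.22],.03,4)
p=ctrl.get_image("wrist");save(p,"w8")
```

```text
t 12.15 pos [0.3896 0.2407 0.056 ] yaw 0.0322 tilt 1.61 open 0.0173 F [ 0.4 -0.8  0.2]
[-0.0007, 0.0007, -0.041, 0.0006]
[-0.0007, 0.0007, -0.041, 0.0006]
[-0.0007, 0.0007, -0.041, 0.0006]
[-0.0007, 0.0007, -0.041, 0.0006]
```

View pics/w8.png

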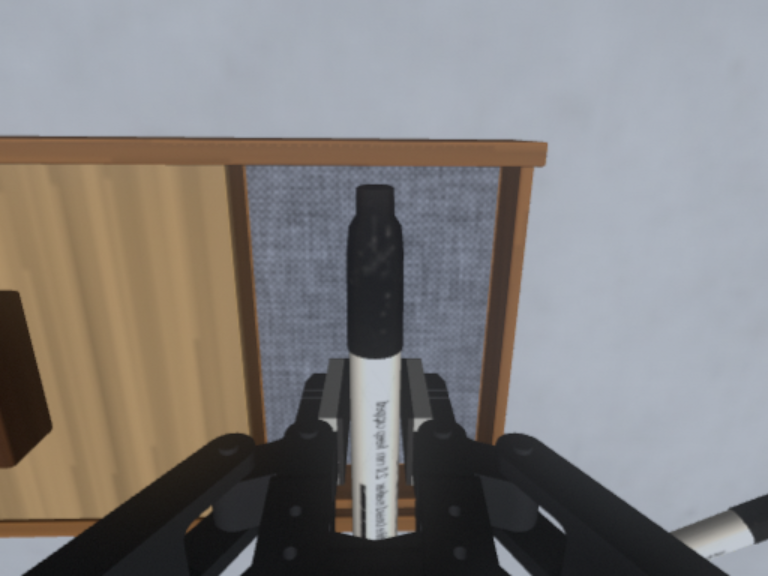

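The marker is held level. I lift it and carry it toward the tray.

>>> apply_moves:
  deltas:
    - [0, 0, -0.02, 0, -1]
    - [0, 0, -0.03, 0, -1]
    - [0, 0, -0.03, 0, -1]
    - [0, 0, -0.03, 0, -1]
    - [0, 0.015, -0.02, 0, -1]
    - [0, 0.03, 0, 0, -1]
    - [0, 0.035, 0, 0, -1]
    - [0, 0.035, 0, 0, -1]

```text
t: 13.2
tool_pos: [0.3891, 0.1267, 0.1891]
tool_rot: [3.111, 0.058, 0.0]
contact_force: [1.3, -0.1, 0.6]
opening: 0.0172
```

Run:
```python
from h import *
pl([.40,-.307,.2],1.367,14)
```

```text
t 13.2 pos [0.3891 0.1267 0.1891] yaw 0.0373 tilt 1.73 open 0.0172 F [ 1.3 -0.1  0.6]
[-0.0004, 0.031, -0.0008, -0.095]
[-0.0033, 0.0308, -0.0008, -0.095]
[-0.0062, 0.0304, -0.0008, -0.095]
[-0.0091, 0.0296, -0.0008, -0.095]
[-0.0118, 0.0286, -0.0008, -0.095]
[-0.0145, 0.0274, -0.0008, -0.095]
[-0.017, 0.0259, -0.0008, -0.095]
[-0.0194, 0.0242, -0.0008, -0.095]
[-0.0216, 0.0222, -0.0008, -0.095]
[-0.0236, 0.0201, -0.0008, -0.095]
[-0.0254, 0.0177, -0.0008, -0.095]
[-0.027, 0.0152, -0.0008, -0.095]
[-0.0283, 0.0126, -0.0008, -0.095]
[-0.0294, 0.0099, -0.0008, -0.095]
```

>>> apply_moves:
  deltas:
    - [0, 0.031, 0, -0.095, -1]
    - [-0.003, 0.031, 0, -0.095, -1]
    - [-0.006, 0.03, 0, -0.095, -1]
    - [-0.009, 0.03, 0, -0.095, -1]
    - [-0.012, 0.029, 0, -0.095, -1]
    - [-0.014, 0.027, 0, -0.095, -1]
    - [-0.017, 0.026, 0, -0.095, -1]
    - [-0.019, 0.024, 0, -0.095, -1]

```text
t: 14.2
tool_pos: [0.3963, -0.1284, 0.1924]
tool_rot: [2.857, 1.245, -0.025]
contact_force: [-0.2, -0.6, -0.4]
opening: 0.017
```

Run:
```python
from h import *
pl([.40,-.307,.18],1.367,7)
```

```text
t 14.2 pos [ 0.3963 -0.1284  0.1924] yaw 0.822 tilt 1.68 open 0.017 F [-0.2 -0.6 -0.4]
[-0.0183, 0.0178, 0.0018, -0.0779]
[-0.0197, 0.0163, 0.0018, -0.0779]
[-0.0209, 0.0147, 0.0018, -0.0779]
[-0.0219, 0.013, 0.0018, -0.0779]
[-0.0229, 0.0113, 0.0018, -0.0779]
[-0.0237, 0.0095, 0.0018, -0.0779]
[-0.0244, 0.0076, 0.0018, -0.0779]
```

>>> apply_moves:
  deltas:
    - [-0.018, 0.018, 0.002, -0.078, -1]
    - [-0.02, 0.016, 0.002, -0.078, -1]
    - [-0.021, 0.015, 0.002, -0.078, -1]
    - [-0.022, 0.013, 0.002, -0.078, -1]
    - [-0.023, 0.011, 0.002, -0.078, -1]
    - [-0.024, 0.009, 0.002, -0.078, -1]
    - [-0.02, 0.006, 0.002, -0.07, -1]
    - [0, 0, 0, 0, -1]

```text
t: 15.2
tool_pos: [0.3971, -0.309, 0.1777]
tool_rot: [2.421, 1.986, -0.036]
contact_force: [-0.4, 0.3, -0.5]
opening: 0.0174
```

Run:
```python
from h import *
np.set_printoptions(precision=4,suppress=True)
pl([.411,-.307,.1],1.367,6)
M=R.from_rotvec(ctrl.get_obs()["tool_rot"]).as_matrix();print(M)
p=ctrl.get_image("wrist");save(p,"w9")
p=ctrl.get_image("side");save(p,"s9")
```

```text
t 15.2 pos [ 0.3971 -0.309   0.1777] yaw 1.3742 tilt 1.46 open 0.0174 F [-0.4  0.3 -0.5]
[0.0008, 0.0022, 0.013, 0.0012]
[0.0008, 0.0022, 0.013, 0.0012]
[0.0008, 0.0022, 0.013, 0.0012]
[0.0008, 0.0022, 0.013, 0.0012]
[0.0008, 0.0022, 0.013, 0.0012]
[0.0008, 0.0022, 0.013, 0.0012]
[[ 0.1953  0.9807 -0.0114]
 [ 0.9804 -0.1955 -0.0227]
 [-0.0245 -0.0067 -0.9997]]
```

View pics/w9.png

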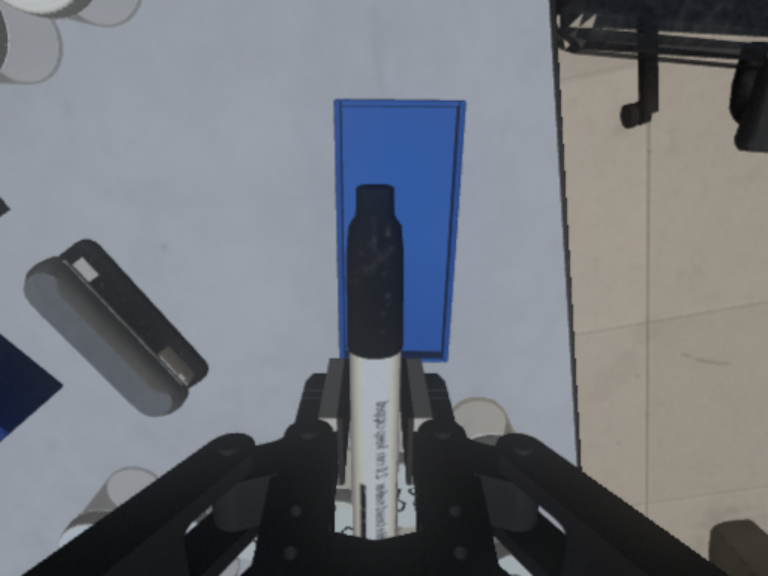

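View pics/s9.png

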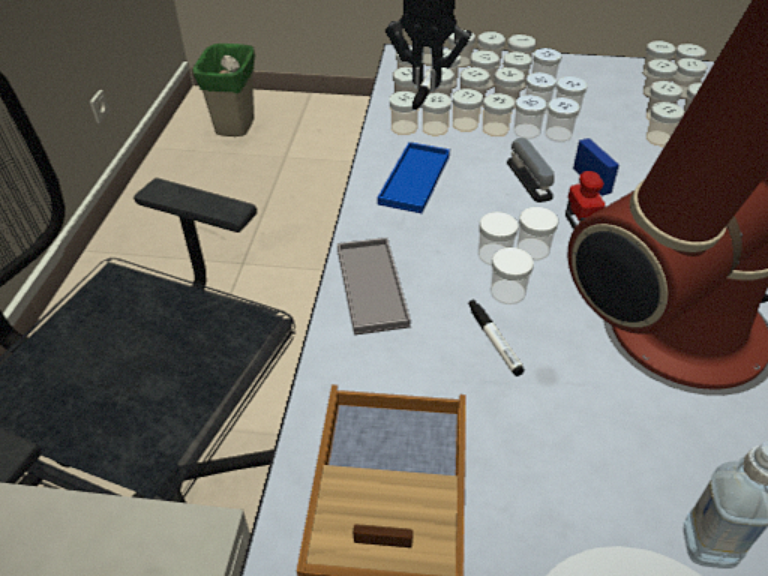

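The wrist view shows the marker parallel to the tray, whose centre line is at (400,230). It still needs about 14 mm across. The side view confirms the box is open. I descend now.

>>> apply_moves:
  deltas:
    - [0.003, 0.005, 0.01, 0, -1]
    - [0.003, 0.005, 0.02, 0, -1]
    - [0.001, 0.003, 0.02, 0, -1]
    - [0.001, 0.001, 0.02, 0, -1]
    - [0, 0, 0.02, 0, -1]
    - [0, 0, 0.02, 0, -1]
    - [0, 0, 0.01, 0, -1]
    - [0, 0, 0, 0, -1]

```text
t: 16.3
tool_pos: [0.4133, -0.2974, 0.0504]
tool_rot: [2.417, 1.994, -0.033]
contact_force: [0.5, 0.2, 0.5]
opening: 0.017
```

Run:
```python
from h import *
np.set_printoptions(precision=4,suppress=True)
o=ctrl.get_obs();M=R.from_rotvec(o["tool_rot"]).as_matrix()
pl([.411,-.307,.0095],1.367,1);print(M,M.T@(np.array([.411,-.307,.0095])-o["tool_pos"]))
p=ctrl.get_image("wrist");save(p,"w10")
```

```text
t 16.3 pos [ 0.4133 -0.2974  0.0504] yaw 1.3795 tilt 1.31 open 0.017 F [0.5 0.2 0.5]
[-0.0099, -0.0004, 0.0409, 0.0125]
[[ 0.1901  0.9817 -0.0112]
 [ 0.9815 -0.1903 -0.0198]
 [-0.0216 -0.0073 -0.9997]] [-0.009  -0.0001  0.0411]
```

View pics/w10.png

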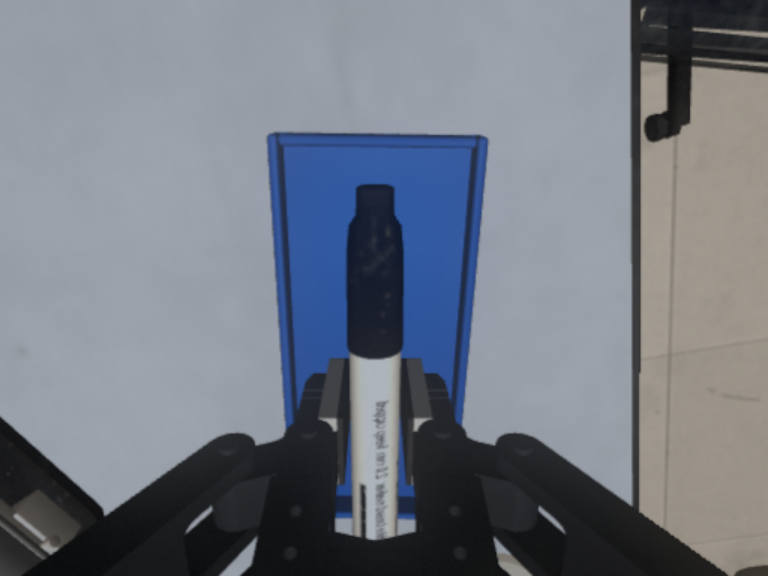

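>>> apply_moves:
  deltas:
    - [-0.004, 0, 0.006, 0.006, -1]
    - [-0.004, 0, 0.008, 0.006, -1]
    - [-0.001, 0, 0.008, 0, -1]
    - [0, 0, 0.007, 0, -1]
    - [0, 0, 0.004, 0, -1]
    - [0, 0, 0.002, 0, -1]
    - [0, 0, 0.001, 0, -1]
    - [0, 0, 0, 0, -1]

```text
t: 17.35
tool_pos: [0.4126, -0.3093, 0.0149]
tool_rot: [2.426, 1.974, -0.032]
contact_force: [-1.3, -0.3, 0.2]
opening: 0.0174
```

Run:
```python
from h import *
pl([.411,-.307,.0090],1.367,1)
```

```text
t 17.35 pos [ 0.4126 -0.3093  0.0149] yaw 1.3661 tilt 1.4 open 0.0174 F [-1.3 -0.3  0.2]
[0.0019, -0.0021, 0.0059, -0.0009]
```

>>> apply_moves:
  deltas:
    - [0.001, -0.001, 0.001, 0, -1]
    - [0, 0, 0.001, 0, -1]
    - [0, 0, 0.001, 0, -1]
    - [0, 0, 0.001, 0, -1]
    - [0, 0, 0.001, 0, -1]
    - [0, 0, 0, 0, -1]
    - [0, 0, 0, 0, -1]
    - [0, 0, 0, 0, -1]

```text
t: 18.35
tool_pos: [0.4122, -0.3085, 0.0109]
tool_rot: [2.425, 1.974, -0.032]
contact_force: [-0.4, 0.0, 1.8]
opening: 0.0176
```

Run:
```python
from h import *
pl([.411,-.307,.0085],1.367,1)
```

```text
t 18.35 pos [ 0.4122 -0.3085  0.0109] yaw 1.3664 tilt 1.42 open 0.0176 F [-0.4  0.   1.8]
[0.0012, -0.0015, 0.0024, -0.0006]
```

>>> apply_moves:
  deltas:
    - [0, 0, 0.001, 0, -1]
    - [0, 0, 0.0005, 0, -1]
    - [0, 0, 0.0005, 0, -1]
    - [0, 0, 0, 0, -1]
    - [0, 0, 0, 0, -1]
    - [0, 0, 0, 0, -1]
    - [0, 0, 0, 0, -1]
    - [0, 0, 0, 0, -1]

```text
t: 19.35
tool_pos: [0.4126, -0.3089, 0.01]
tool_rot: [2.425, 1.974, -0.032]
contact_force: [-2.0, 0.6, 4.2]
opening: 0.017
```

Run:
```python
from h import *
pl([.411,-.307,.0085],1.367,1)
```

```text
t 19.35 pos [ 0.4126 -0.3089  0.01  ] yaw 1.3665 tilt 1.41 open 0.017 F [-2.   0.6  4.2]
[0.0015, -0.0019, 0.0015, -0.0005]
```

Contact with the floor shows as about 4 N. I open partly and retreat straight up.

>>> apply_moves:
  deltas:
    - [0, 0, 0, 0, -0.5]
    - [0, 0, 0, 0, -0.35]
    - [0, 0, 0, 0, -0.35]
    - [0, 0, 0, 0, -0.35]
    - [0, 0, 0, 0, -0.35]
    - [0, 0, -0.005, 0, -0.35]
    - [0, 0, -0.01, 0, -0.35]
    - [0, 0, -0.02, 0, -0.35]

```text
t: 20.35
tool_pos: [0.4114, -0.3068, 0.0436]
tool_rot: [2.428, 1.976, -0.033]
contact_force: [0.8, -0.7, -0.8]
opening: 0.0277
```

>>> apply_moves:
  deltas:
    - [0, 0, -0.02, 0, -0.35]
    - [0, 0, -0.03, 0, -0.35]
    - [-0.01, 0, -0.03, 0, -0.35]
    - [-0.01, 0, -0.03, 0, -0.35]
    - [-0.01, 0, -0.03, 0, -0.35]
    - [-0.01, 0, -0.02, 0, -0.35]
    - [0, 0, 0, 0, -0.35]
    - [0, 0, 0, 0, -0.35]

```text
t: 21.35
tool_pos: [0.4051, -0.3436, 0.216]
tool_rot: [2.422, 1.972, -0.031]
contact_force: [0.9, -0.2, -0.2]
opening: 0.0277
```

Run:
```python
from h import *
np.set_printoptions(precision=4,suppress=True)
pl([.411,-.307,.2],1.367,1)
o=ctrl.get_obs();p=ctrl.get_image("wrist");save(p,"w11")
for t,z in(("marker_center",.013),("blue_tray_in",.004)):
  for d in ctrl.spot_point(p,t)[:3]: print(t,d,ray(p,d["uv"],z,o),depth(p,d["uv"],o))
for d in ctrl.search_frame(p,"marker_center"):print(d)
p=ctrl.get_image("side");save(p,"s11")
for d in ctrl.spot_point(p,"lid_grip"):print(d,ray(p,d["uv"],.048))
```

```text
t 21.35 pos [ 0.4051 -0.3436  0.216 ] yaw 1.3668 tilt 1.55 open 0.0277 F [ 0.9 -0.2 -0.2]
[0.037, -0.0017, 0.016, -0.0002]
marker_center {'uv': [248.6, 130.7], 'confidence': 0.96} [ 0.4106 -0.3155  0.013 ] [ 0.4109 -0.314   0.0219]
blue_tray_in {'uv': [244.9, 124.0], 'confidence': 0.94} [ 0.4077 -0.3088  0.004 ] [ 0.4084 -0.3064  0.0203]
{'extent': [238.3, 56.0, 20.4, 133.1], 'confidence': 0.95}
{'uv': [255.3, 355.4], 'confidence': 0.71} [0.384  0.3717 0.048 ]
```

View pics/w11.png

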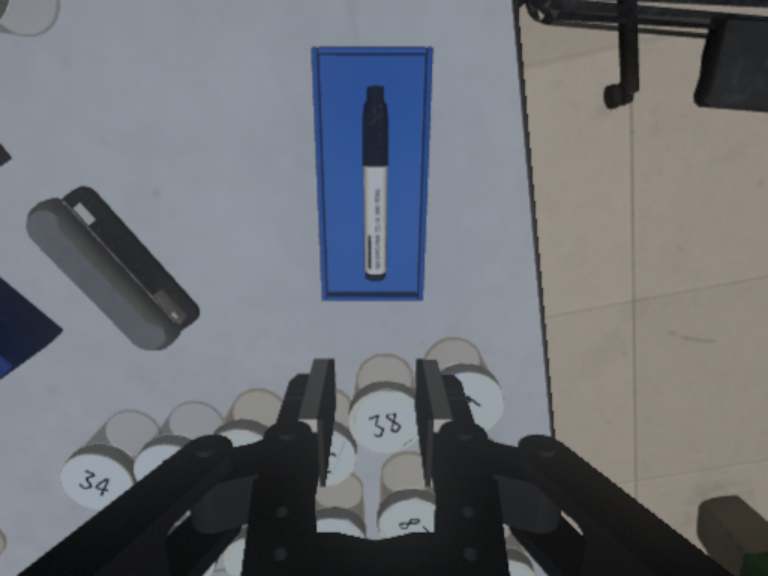

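View pics/s11.png

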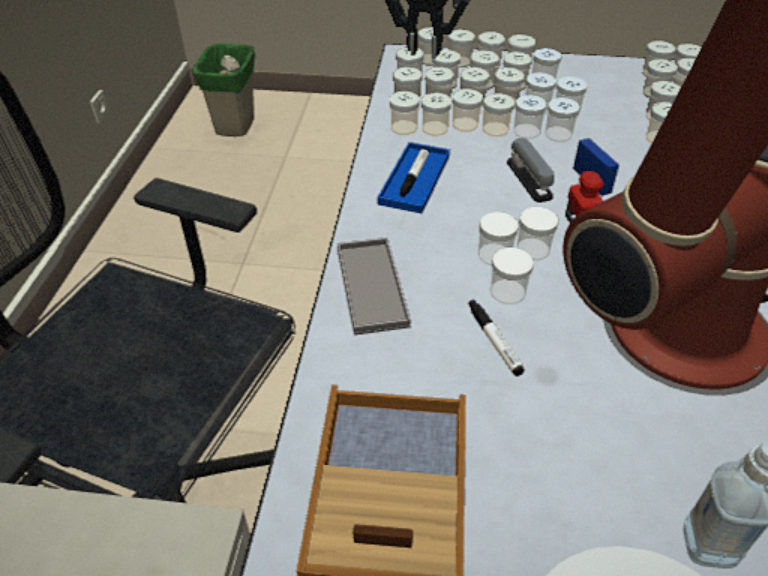

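The marker lies flat and centred in the blue tray, at (375,183) in the wrist view. The lid is open, with the bar at y = 0.372 against 0.2655 when shut. The gripper is clear, so I hand in.

```bash
python3 -c "
from station import ctrl
print(ctrl.finish_job())"
```

```text
the job is handed in; nothing more can be done
None
```

I slid the lid open and left it open, then lifted the marker out of the box and laid it lengthwise in the blue tray. The job was handed in at about 21.5 s of the 58 s allowed; no verdict is reported.

- **Lid:** the gripper carried the bar about 107 mm. The side camera afterwards put the bar about 106 mm from its shut position, so it is still open.
- **Marker:** it lies on the tray floor, with its top read at about 22 mm above the desk. It is parallel to the tray, and its centre is within about 8 mm along it and 3 mm across it.
- **Robot:** the gripper was open and clear, about 0.2 m above the desk.
- **Disagreements:** the network missed the bar in one wrist picture, so I measured it from depth instead. The blue tray centre from the first top and side views differed by up to about 8 mm from the wrist view, and I used the wrist value. The tool's tilt drifted to about 1.7°, with no visible effect.

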